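# Swing the air cylinder down and stand it on the turntable

## Task

Pick up the small air cylinder lying on the bench by the two round trunnion pins that stick out of its front cap, and lift it clear, still about level. In the air, ease your grip bit by bit so that the heavy rear end swings down about your fingers until it hangs nearly plumb, tighten again, then stand the cylinder upright on its flat rear end on the assembly turntable, inside the engraved ring, and let go. Leave the pressure switch and the regulator standing where they are.

Things in the scene. Friction and masses are not known exactly. Their poses are not given: they have to be found in the camera images.
- cylinder: Air cylinder, 0.28 kg, lying along its y axis: square front cap 36x36 mm (y -14..14), round tube 31 mm, square rear cap 36x36 mm (y 73..105), thin rod out to y -36. Origin on the bench under the trunnion axis, z up. Trunnion pins: 10 mm thick, flat ends, along x at y 0, z 18, 54 mm over the ends. Centre of mass about 60 mm behind the pins.
- rear_face (a point): Centre of its flat rear face, at (0, 105, 18) mm in the cylinder's frame, 105 mm from the pin axis; axes as the cylinder's. A firm grip on the pins (40 N or more) holds the cylinder level; eased in steps it begins to turn at some 15 to 30 N, and held at 6 to 10 N for a second it swings to within about 15 degrees of plumb, mostly a little short of it, without slipping out; below 4 N it may drop.
- turntable_top (a point): Centre of the top of a low aluminium disc, 152 mm across, 20 mm high, fixed to the bench, with a thin engraved ring of 128 mm diameter. z up. The cylinder is to stand here.
- pressure_switch: Black upright pressure switch, 52 mm across, 135 mm tall, loose; origin under its middle, z up. Bystander: must stay standing in place.
- regulator: Upright pressure regulator with round knob on top and a gauge, 77x55x116 mm, loose; origin under its middle, z up. Bystander: must stay standing in place.
Things that resemble listed ones, but are neither listed nor needed, are in the scene too. Of the things that look like the part that bears turntable_top, the larger one is meant.

How it is judged (in metres and radians):
On the way, in this order (a step that is already met when the one before it is completed fails the run):
1. the cylinder is lifted clear by the fingers, its body still within about 35 degrees of level (height (world z) of rear_face above 0.06 m and angle between cylinder's own y axis and vertical between 0.970795 and 2.1708 rad and contact force between the fingers and cylinder above 0.5 N), for 0.2 s.
2. still held clear of everything, the cylinder hangs rear end down, within about 35 degrees of plumb (height (world z) of rear_face above 0.06 m and angle between cylinder's own y axis and vertical above 2.53159 rad and contact force between the fingers and cylinder above 0.5 N), for 0.2 s.
At the end, for the whole second after the job is handed in: the cylinder stands on its rear face on the turntable, y axis down within 10 degrees, rear face's centre within 37 mm of the turntable's centre and within 8 mm of its top, at rest; pressure switch and regulator within 30 mm of their start (angle between cylinder's own y axis and vertical above 2.97159 rad and horizontal distance between rear_face and turntable_top below 0.037 m and z of rear_face in the frame of turntable_top below 0.008 m and linear speed of cylinder below 0.05 m/s and distance of each of pressure_switch, regulator from where it was at the start of the episode below 0.03 m); the robot touches nothing.
It fails at once if the pressure switch or the regulator is tipped by more than 30 degrees (angle between any of pressure_switch, regulator's own z axis and vertical above 0.52 rad).
It also fails if it takes over 54 s, if anything falls off the work surface, if the arm or the gripper's body presses on something with over 40 N, if the wrist force passes 120 N, or if a joint passes its speed limit or range.

## Robot

A 6-joint arm with a two-finger parallel gripper is mounted at the origin on a cart in front of the work surface, level with it; the furniture and walls round the work are solid. World frame = base frame: x ahead of the robot, y to its left, z up, the work surface at z = 0. Lengths are in mm, angles in rad, forces in N, time in s.
With the tool pointing down it reaches from about 375 to 825 mm from the base axis. Payload 5.5 kg.
Tool frame: the origin (TCP) lies on the centre line of the jaws, within the pads' length; the fingertips stand 19 mm ahead of it and the grasp point (between the pads) is the TCP; z points along the fingers, y is the line along which they close (so a half turn about z gives the same grasp; the last joint's range is limited). The gripper opens to 85 mm and grips with 20 to 120 N. Pads are 22 mm wide; open, the fingers measure 114 mm over their backs; the gripper's body (76 mm by 85 mm) begins 54 mm behind the grasp point. The pads swing forward as they close: fully open they stand 13 mm farther back than shut.
Start: joints at [1.32, 0.314, -0.047, 1.21, 0, 1.571], TCP at [148.904, 581.225, 250.299] pointing down, gripper open.
Joint ranges: [-2.67, 2.67], [-0.69, 1.73], [-1.03, 1.25], [-2.08, 2.16], [-1.42, 1.45], [-3.14, 3.14]. Speed limits (rad/s): [2.39, 2.39, 3.01, 3.14, 3.14, 3.14].

## Interface

Orientations are given as a unit quaternion [w, x, y, z].
In Python, from workcell import manip gives the robot as it stands.
- The arm moves only by the shell command python3 -m crank 'ROWS'. ROWS is JSON, one flat list of numbers, 7 for each row, row after row: the opening, from 0 (shut) to 1 (fully open), then the shift along the world's x, y, z as a fraction of full scale, then the turn, a rotation vector about the world's x, y, z as a fraction of full scale. In form: [grip, x, y, z, ax, ay, az, grip, x, y, z, ax, ay, az, ...]. A call has 1 to 20 rows; each row is the pose to reach, as a shift and turn from the pose commanded when the call began; what a row does not reach only later rows make up. Full scale, the value 1, is 0.5 m for a shift and 45 degrees for a turn. A row lasts 1/12 s, in which the tool goes at most 41.7 mm and 7.16 degrees, less where a joint would pass 70% of its speed; a pose out of reach is approached as far as the arm can. A call with a number of a shift or a turn outside -1 to 1 is refused whole. A call with a gripper value outside its range is refused whole. The fingers move at their own pace and stop on an object; the grip force is fixed at half the most. Time passes only in rows, so rows that repeat a pose let the fingers close. It gives the time, the measured TCP pose, the force, the opening and the grip force at its end, in the units of the state.
- manip.sense(): the state, without advancing time (a new reading comes with each control period).
- manip.grab_frame(name): name is "scene" or "top" or "wrist"; returns the picture (400x640x3 uint8, red, green, blue); there is no depth.
- manip.camera_params(name): a dict with "vertical_fov" (degrees; the focal length in pixels is half the picture's height over the tangent of half this angle, whatever the lens; pixels are square), "cx", "cy" (the principal point, pixels), "cam_to_world" (4x4, takes a point from camera to world coordinates). Camera axes: x right, y down, z forward; pixel columns grow to the right and rows downward; lengths in mm; the calibration is good to about 2 mm. A picture is of the moment at which its call begins: read the wrist's pose just before it. camera_params takes no time and is no camera call; for the wrist camera it gives the pose at the moment of the call.
- manip.finish_job(): hands the job in; it is judged then, once.
The state is a dict: "time_s": time; "joint_positions": joint angles; "dq": joint speeds; "tau": joint torques, N m; "ee_pos": TCP position; "tcp_rot": TCP orientation; "ft_force": force on the tool from outside, world axes, zero at the start; "wrist_torque": the same for the moment, N m; "opening": opening from 0.0 (shut) to 1.0 (fully open); "gripper_force": force on a finger pad.
Only numpy, scipy, OpenCV 4.12 (cv2) and the standard library are available. Lean on these libraries where they do the work, as an engineer would, in place of code of your own. Each camera call takes 0.05 s, during which the arm holds its last target. There are 200 camera calls.

## Working session

There is one attempt and no reset: what is moved stays moved. The work goes in short steps, Python scripts to look and compute and a shell command to move; the robot and the scene stay as the last step left them, time stands still between calls to the robot, and variables do not carry over. Pictures are saved under pics/ and viewed, at most 10 in all, crops included, and the job is handed in when it is done.

```bash
ls; mkdir -p pics
python3 - <<'E'
from workcell import manip
import cv2,json
print(manip.sense())
for n in("scene","top"):
    f=manip.grab_frame(n); cv2.imwrite(f"pics/{n}0.png",f[:,:,::-1]); print(n,manip.camera_params(n))
E
```

```text
pics
{'time_s': 0.0, 'joint_positions': array([ 1.31997393e+00,  3.14225519e-01, -4.80847860e-02,  1.21014794e+00,
       -3.22147310e-05,  1.57077226e+00]), 'dq': array([ 0.00042336, -0.00184998,  0.00031901,  0.00170298,  0.00023016,
        0.00142669]), 'tau': array([-3.17320017e-03, -5.39585102e+01,  3.39755809e+01,  1.90951925e-02,
        1.45301073e-05,  8.39940299e-06]), 'ee_pos': array([148.79936734, 580.71223368, 249.4323007 ]), 'tcp_rot': array([-8.79677810e-05,  1.25070714e-01,  9.92147482e-01, -8.26447313e-04]), 'ft_force': array([ 0.2007904 , -0.20990485,  0.99870871]), 'wrist_torque': array([-0.02529492,  0.03796485,  0.001595  ]), 'gripper_force': 0.0, 'opening': 1.0018533341215323}
scene {'vertical_fov': 47.20392558459055, 'cx': 314.59774526439367, 'cy': 193.98331700868474, 'cam_to_world': array([[-4.66993641e-01, -4.62186485e-01,  7.53857143e-01,
        -1.49092245e+02],
       [-8.83991755e-01,  2.65038382e-01, -3.85114571e-01,
         4.07443862e+02],
       [-2.18063277e-02, -8.46249555e-01, -5.32340282e-01,
         5.47302427e+02],
       [ 0.00000000e+00,  0.00000000e+00,  0.00000000e+00,
         1.00000000e+00]])}
top {'vertical_fov': 53.036702573430084, 'cx': 323.371763278582, 'cy': 200.27958048414266, 'cam_to_world': array([[-3.64176752e-02, -9.77775328e-01,  2.06468307e-01,
         3.92803343e+02],
       [-9.99308175e-01,  3.40710910e-02, -1.49108034e-02,
         2.08012916e+01],
       [ 7.54481527e-03, -2.06868483e-01, -9.78339668e-01,
         9.18811985e+02],
       [ 0.00000000e+00,  0.00000000e+00,  0.00000000e+00,
         1.00000000e+00]])}
```

View pics/scene0.png

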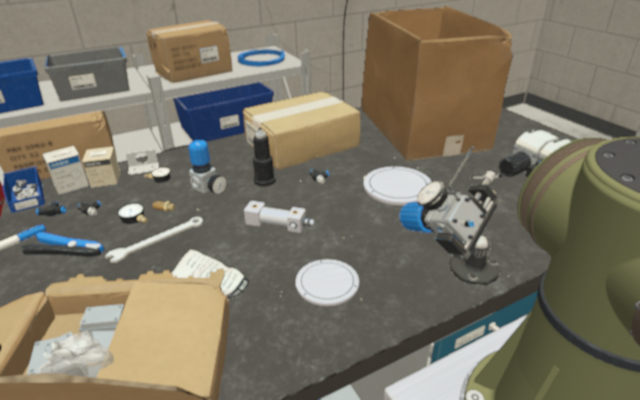

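View pics/top0.png

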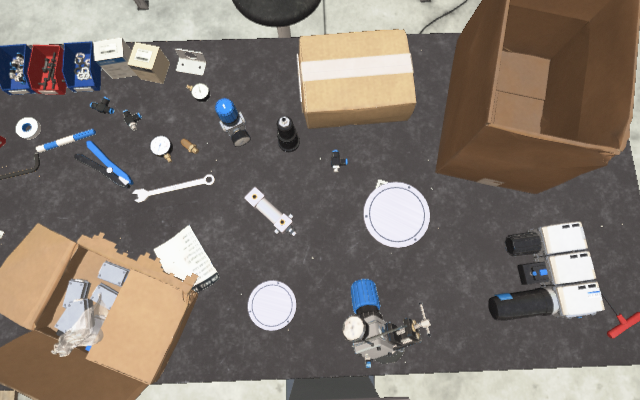

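The scene and top pictures show:
- The cylinder in top is at (270,211). Its rear cap is near (253,195), and its front cap with pins and rod is near (286,224).
- There are two discs: the larger at (397,214) is the one meant, and the smaller at (272,305) is a decoy.
- The pressure switch is the black upright at (287,133). The regulator is the one with the blue knob at (231,120).
- Possible mix-ups are the blue-knobbed unit at (370,325) for the regulator, the black units at (520,270) for the switch, and the wrench at (173,187) for the cylinder.

Next I'll measure and check with one close crop.

```bash
cat > h.py <<'E'
import numpy as np,cv2
from workcell import manip
def ray(n,u,v,P=None):
    P=P or manip.camera_params(n); f=200/np.tan(np.radians(P["vertical_fov"])/2)
    M=P["cam_to_world"]; return M[:3,3],M[:3,:3]@np.array([(u-P["cx"])/f,(v-P["cy"])/f,1])
def onz(n,u,v,z,P=None):
    o,d=ray(n,u,v,P); return (o+d*(z-o[2])/d[2])
E
python3 - <<'E'
from h import *
im=cv2.imread("pics/top0.png")
for nm,x0,y0,x1,y1 in(("big",350,170,445,255),("small",240,275,305,335)):
    g=cv2.cvtColor(im[y0:y1,x0:x1],cv2.COLOR_BGR2GRAY); m=(g>150).astype(np.uint8)
    m=cv2.morphologyEx(m,cv2.MORPH_OPEN,np.ones((9,9)))
    c=max(cv2.findContours(m,0,1)[0],key=cv2.contourArea); e=cv2.fitEllipse(c); u,v=e[0][0]+x0,e[0][1]+y0
    print(nm,(u,v),e[1],onz("top",u,v,20),"diam",np.linalg.norm(onz("top",u+e[1][0]/2,v,20)-onz("top",u-e[1][0]/2,v,20)))
for nm,u,v,z in(("front",285,224,36),("rear",253,195,36),("rodtip",294,234,18),("switch base",289,148,0),("reg base",238,140,0)):
    print(nm,onz("top",u,v,z).round(1))
c=im[175:250,230:320]; cv2.imwrite("pics/crop1.png",cv2.resize(c,None,fx=8,fy=8,interpolation=cv2.INTER_CUBIC))
E
```

```text
big (395.8349380493164, 212.8303680419922) (54.57353210449219, 57.39974594116211) [ 547.50253814 -156.96611413   20.        ] diam 124.61390092053715
small (271.6393394470215, 304.91751861572266) (46.942527770996094, 49.056556701660156) [354.45135637 127.75752468  20.        ] diam 101.77906238304755
front [528.2  94.5  36. ]
rear [596.8 165.5  36. ]
rodtip [507.5  76.1  18. ]
switch base [718.2  84.8   0. ]
reg base [742.6 207.5   0. ]
```

View pics/crop1.png

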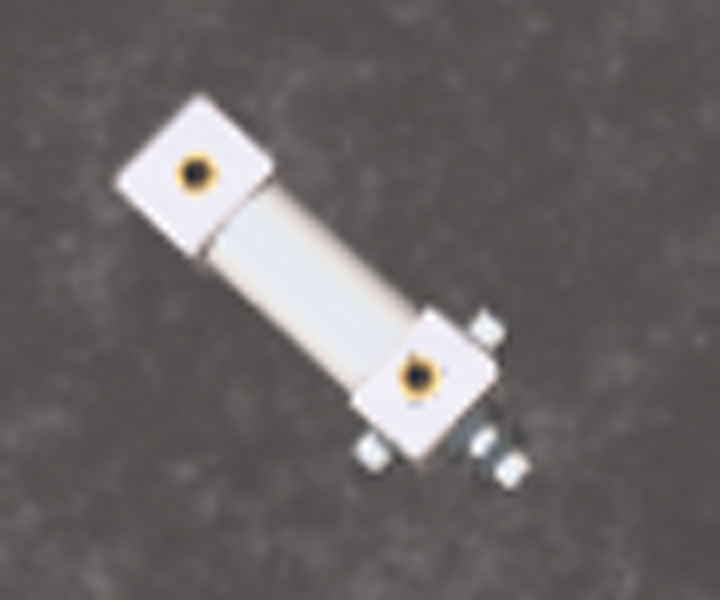

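The crop confirms the choice: two caps, a tube, two pins at crop (486,329) and (373,453), and the rod at (512,468).

Run:
```python
from h import *
t=lambda a,b:(230+a/8,175+b/8)
p1=onz("top",*t(486,329),21);p2=onz("top",*t(373,453),21)
f=onz("top",*t(419,376),36);r=onz("top",*t(196,173),36)
print("pins",p1,p2,"dist",np.linalg.norm(p1-p2),"mid",(p1+p2)/2)
print("ports",f,r,np.linalg.norm(f-r),"yaw",np.degrees(np.arctan2(*(r-f)[[1,0]])),"pin yaw",np.degrees(np.arctan2(*(p1-p2)[[1,0]])))
```

```text
pins [548.12864997  82.43746027  21.        ] [513.89170952 114.87774582  21.        ] dist 47.16503172432403 mid [531.01017975  98.65760304  21.        ]
ports [532.94401767 100.27127248  36.        ] [592.92346558 162.09490125  36.        ] 86.13765288537503 yaw 45.867430528160085 pin yaw -43.456506870705155
```

```bash
python3 -m crank '[1,0.762,-0.963,0,0,0,1, 1,0.762,-0.963,0,0,0,1, 1,0.762,-0.963,0,0,0,1, 1,0.762,-0.963,0,0,0,1, 1,0.762,-0.963,0,0,0,1, 1,0.762,-0.963,0,0,0,1, 1,0.762,-0.963,0,0,0,1, 1,0.762,-0.963,0,0,0,1, 1,0.762,-0.963,0,0,0,1, 1,0.762,-0.963,0,0,0,1, 1,0.762,-0.963,0,0,0,1, 1,0.762,-0.963,0,0,0,1, 1,0.762,-0.963,0,0,0,1, 1,0.762,-0.963,0,0,0,1, 1,0.762,-0.963,0,0,0,1, 1,0.762,-0.963,0,0,0,1, 1,0.762,-0.963,0,0,0,1, 1,0.762,-0.963,0,0,0,1]'
python3 -m crank '[1,0,0,-0.16,0,0,0.342, 1,0,0,-0.16,0,0,0.342, 1,0,0,-0.16,0,0,0.342, 1,0,0,-0.16,0,0,0.342, 1,0,0,-0.16,0,0,0.342, 1,0,0,-0.16,0,0,0.342]'
python3 - <<'E'
from h import *
import pickle
P=manip.camera_params("wrist"); f=manip.grab_frame("wrist"); cv2.imwrite("pics/w1.png",f[:,:,::-1]); pickle.dump(P,open("w1.pkl","wb"))
s=manip.sense(); print(s["ee_pos"],s["tcp_rot"],s["joint_positions"]); print(P)
E
```

```text
time_s: 1.6
ee_pos: [529.3, 99.7, 249.8]
tcp_rot: [-0.001, -0.264, 0.965, 0.0]
ft_force: [-0.3, -1.1, -0.3]
opening: 1.002
gripper_force: 0.0
time_s: 2.1
ee_pos: [531.3, 100.8, 172.9]
tcp_rot: [0.002, -0.39, 0.921, -0.0]
ft_force: [0.0, 0.8, 0.7]
opening: 1.001
gripper_force: 0.0
[531.45797954 100.563684   172.91881294] [ 1.99704516e-03 -3.90536715e-01  9.20585092e-01 -4.18556079e-04] [ 1.86993262e-01  2.44307443e-01 -3.20522962e-01  1.00188517e+00
  3.11158297e-05 -6.15437509e-01]
{'vertical_fov': 68.15545044319262, 'cx': 325.8450197261684, 'cy': 201.27262607390705, 'cam_to_world': array([[-7.19187555e-01,  6.59588018e-01,  2.18432842e-01,
         4.75547960e+02],
       [ 6.94814739e-01,  6.83319442e-01,  2.24292262e-01,
         4.28893313e+01],
       [-1.31891898e-03,  3.13078562e-01, -9.49726316e-01,
         2.98473099e+02],
       [ 0.00000000e+00,  0.00000000e+00,  0.00000000e+00,
         1.00000000e+00]])}
```

View pics/w1.png

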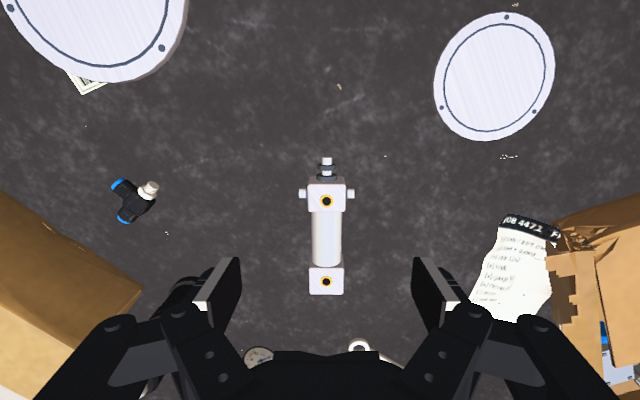

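The wrist view shows the cylinder upright in the picture, with pins at about (303,193) and (350,193) and ports at (327,201) and (326,282).

Run:
```python
from h import *
import pickle
P=pickle.load(open("w1.pkl","rb")); im=cv2.imread("pics/w1.png")
def port(a,b):
    x0,y0=a-13,b-13; h=cv2.cvtColor(im[y0:y0+26,x0:x0+26],cv2.COLOR_BGR2HSV)
    m=((h[...,1]>100)|(h[...,2]<90)); m[:4]=m[-4:]=0; m[:,:4]=m[:,-4:]=0
    v,u=np.nonzero(m); return u.mean()+x0,v.mean()+y0
f0,r0=port(327,201),port(326,282); f=onz("w",*f0,36,P); r=onz("w",*r0,36,P)
print(f0,r0,f,r,np.linalg.norm(f-r),"yaw",np.degrees(np.arctan2(*(r-f)[[1,0]])))
g=cv2.cvtColor(im,cv2.COLOR_BGR2GRAY)
row=g[188:199,290:365].mean(0); w=np.nonzero(row>130)[0]+290; print("cols",w.min(),w.max()+1)
a=onz("w",w.min(),193.5,20,P);b=onz("w",w.max()+1,193.5,20,P); print(a,b,np.linalg.norm(a-b),(a+b)/2)
col=g[180:210,w.min()+1:w.min()+6].mean(1); k=np.nonzero(col>130)[0]+180; print("rows",k)
print(onz("w",326.5,(k.min()+k.max()+1)/2,23,P))
s=manip.sense(); q=s["tcp_rot"]; print("tool yaw", np.degrees(2*np.arctan2(q[2],q[1]))-90, s["ee_pos"])
```

```text
(np.float64(326.13492063492066), np.float64(200.4920634920635)) (np.float64(325.83870967741933), np.float64(280.89247311827955)) [535.18744786 104.51231443  36.        ] [595.6762584  166.72395698  36.        ] 86.77087454958318 yaw 45.80443482410096
cols 299 355
[552.99729756  84.53295695  20.        ] [513.3825051  122.77485947  20.        ] 55.06155546479333 [533.18990133 103.65390821  20.        ]
rows [189 190 191 192 193 194 195 196 197]
[532.9162617  102.66398785  23.        ]
tool yaw 135.97590015992503 [531.45797954 100.563684   172.91881294]
```

```bash
python3 -m crank '[1,0.004,0.004,-0.1,0,0,0, 1,0.004,0.004,-0.18,0,0,0, 1,0.004,0.004,-0.24,0,0,0, 1,0.004,0.004,-0.28,0,0,0, 1,0.004,0.004,-0.296,0,0,0, 1,0.004,0.004,-0.296,0,0,0, 1,0.004,0.004,-0.296,0,0,0, 1,0.004,0.004,-0.296,0,0,0]'
python3 - <<'E'
from h import *
P=manip.camera_params("wrist"); f=manip.grab_frame("wrist"); cv2.imwrite("pics/w2.png",f[:,:,::-1]); print(manip.sense()["ee_pos"])
E
```

```text
time_s: 2.82
ee_pos: [534.1, 102.2, 24.6]
tcp_rot: [0.002, -0.391, 0.92, -0.0]
ft_force: [-0.1, 0.8, 0.5]
opening: 0.998
gripper_force: 0.0
[534.05669777 102.15874745  24.60428727]
```

View pics/w2.png

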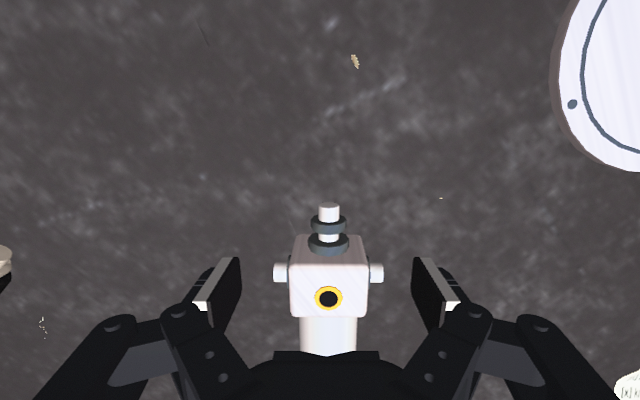

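The pins show at about (281,272) and (376,272), between the open pads. I'll compare them with the TCP numerically.

Run:
```python
from h import *
P=manip.camera_params("wrist"); s=manip.sense(); e=s["ee_pos"]; R=P["cam_to_world"][:3,:3]; o=P["cam_to_world"][:3,3]
f=200/np.tan(np.radians(P["vertical_fov"])/2)
for z in (18,e[2]):
    c=R.T@(np.array([e[0],e[1],z])-o); print("tcp px",f*c[0]/c[2]+P["cx"],f*c[1]/c[2]+P["cy"])
im=cv2.imread("pics/w2.png"); g=cv2.cvtColor(im,cv2.COLOR_BGR2GRAY)
k=np.nonzero(g[255:295,275:284].mean(1)>130)[0]+255; print(k.min(),k.max())
k2=np.nonzero(g[255:295,373:381].mean(1)>130)[0]+255; print(k2.min(),k2.max())
w=np.nonzero(g[268:278,260:400].mean(0)>120)[0]+260; print(w.min(),w.max())
p=onz("w",(w.min()+w.max()+1)/2,(k.min()+k.max()+1)/2,21.5,P); d=p[:2]-e[:2]; print(p,"d",d,"along cyl y",d@[.697,.717],"along x",d@[.717,-.697])
```

```text
tcp px 326.3837534107781 269.9168455448369
tcp px 326.38643606592296 277.1356319626705
264 281
265 282
273 383
[533.03469074 102.61563817  21.5       ] d [-1.02200703  0.45689072] along cyl y -0.38474825376871546 along x -1.0512318720730578
```

```bash
python3 -m crank '[1,0,0,-0.006,0,0,0, 1,0,0,-0.006,0,0,0, 0,0,0,-0.006,0,0,0, 0,0,0,-0.006,0,0,0, 0,0,0,-0.006,0,0,0, 0,0,0,-0.006,0,0,0, 0,0,0,-0.006,0,0,0, 0,0,0,-0.006,0,0,0, 0,0,0,-0.006,0,0,0, 0,0,0,-0.006,0,0,0, 0,0,0,-0.006,0,0,0, 0,0,0,-0.006,0,0,0]'
```

```text
time_s: 3.87
ee_pos: [532.1, 101.7, 20.0]
tcp_rot: [0.0, -0.391, 0.92, -0.0]
ft_force: [-2.0, -1.2, 6.8]
opening: 0.606
gripper_force: 61.2
```

```bash
python3 -m crank '[0,0,0,0.02,0,0,0, 0,0,0,0.05,0,0,0, 0,0,0,0.09,0,0,0, 0,0,0,0.13,0,0,0, 0,0,0,0.17,0,0,0, 0,0,0,0.21,0,0,0, 0,0,0,0.25,0,0,0, 0,0,0,0.29,0,0,0, 0,0,0,0.33,0,0,0, 0,0,0,0.37,0,0,0, 0,0,0,0.41,0,0,0, 0,0,0,0.44,0,0,0, 0,0,0,0.46,0,0,0, 0,0,0,0.46,0,0,0, 0,0,0,0.46,0,0,0, 0,0,0,0.46,0,0,0, 0,0,0,0.46,0,0,0, 0,0,0,0.46,0,0,0]'
python3 - <<'E'
from h import *
f=manip.grab_frame("wrist"); cv2.imwrite("pics/w3.png",f[:,:,::-1])
E
```

```text
time_s: 5.37
ee_pos: [531.2, 101.6, 248.1]
tcp_rot: [-0.001, -0.391, 0.92, 0.0]
ft_force: [-1.2, -0.5, -2.5]
opening: 0.605
gripper_force: 63.0
```

View pics/w3.png

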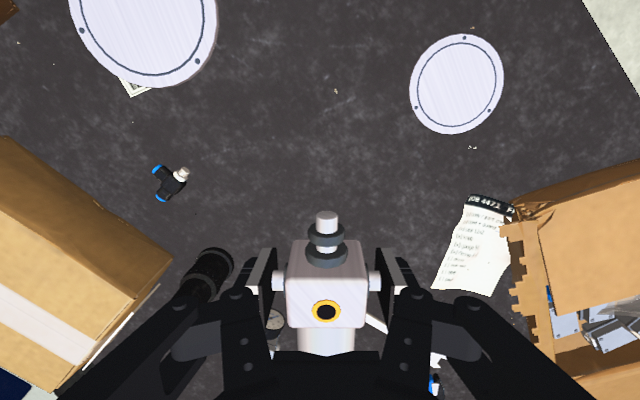

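The cylinder is held level, with pins between the pads at row 281. Next I'll ease the grip in small steps.

```bash
python3 -m crank '[0.5,0,0,0,0,0,0, 0.5,0,0,0,0,0,0, 0.5,0,0,0,0,0,0]';  python3 -m crank '[0.58,0,0,0,0,0,0, 0.58,0,0,0,0,0,0, 0.58,0,0,0,0,0,0]'
```

```text
time_s: 5.67
ee_pos: [531.9, 101.7, 249.1]
tcp_rot: [-0.0, -0.391, 0.92, 0.0]
ft_force: [-0.3, -0.0, -3.6]
opening: 0.604
gripper_force: 63.0
time_s: 5.92
ee_pos: [531.9, 101.7, 249.4]
tcp_rot: [0.0, -0.391, 0.92, -0.0]
ft_force: [0.5, -0.2, -2.8]
opening: 0.606
gripper_force: 63.0
```

```bash
python3 -m crank '[0.595,0,0,0,0,0,0, 0.595,0,0,0,0,0,0]';  python3 -m crank '[0.6,0,0,0,0,0,0, 0.6,0,0,0,0,0,0]'; python3 -m crank '[0.603,0,0,0,0,0,0, 0.603,0,0,0,0,0,0]'
```

```text
time_s: 6.08
ee_pos: [531.9, 101.7, 249.3]
tcp_rot: [0.0, -0.391, 0.92, -0.0]
ft_force: [-0.2, -0.3, -2.9]
opening: 0.608
gripper_force: 63.0
time_s: 6.25
ee_pos: [531.9, 101.7, 249.3]
tcp_rot: [0.0, -0.391, 0.92, -0.0]
ft_force: [0.2, 0.8, -2.8]
opening: 0.604
gripper_force: 63.0
time_s: 6.42
ee_pos: [531.9, 101.7, 249.3]
tcp_rot: [-0.0, -0.391, 0.92, -0.0]
ft_force: [0.2, 0.3, -3.4]
opening: 0.607
gripper_force: 62.5
```

```bash
python3 -m crank '[0.605,0,0,0,0,0,0, 0.605,0,0,0,0,0,0]' | tail -2;  python3 -m crank '[0.607,0,0,0,0,0,0, 0.607,0,0,0,0,0,0]'|tail -2
```

```text
opening: 0.608
gripper_force: 58.2
opening: 0.606
gripper_force: 54.0
```

```bash
python3 -m crank '[0.611,0,0,0,0,0,0, 0.611,0,0,0,0,0,0]' | tail -2;  python3 -m crank '[0.615,0,0,0,0,0,0, 0.615,0,0,0,0,0,0]'|tail -2
```

```text
opening: 0.608
gripper_force: 45.5
opening: 0.619
gripper_force: 36.9
```

```bash
python3 -m crank '[0.618,0,0,0,0,0,0, 0.618,0,0,0,0,0,0]' | tail -2
```

```text
opening: 0.619
gripper_force: 30.5
```

```bash
python3 -m crank '[0.621,0,0,0,0,0,0, 0.621,0,0,0,0,0,0, 0.621,0,0,0,0,0,0, 0.624,0,0,0,0,0,0, 0.624,0,0,0,0,0,0, 0.624,0,0,0,0,0,0]' | tail -2;  python3 -m crank '[0.626,0,0,0,0,0,0, 0.626,0,0,0,0,0,0, 0.626,0,0,0,0,0,0]'|tail -2
```

```text
opening: 0.624
gripper_force: 17.1
opening: 0.628
gripper_force: 13.0
```

```bash
python3 -m crank '[0.628,0,0,0,0,0,0, 0.628,0,0,0,0,0,0, 0.628,0,0,0,0,0,0]'
```

```text
time_s: 8.25
ee_pos: [531.9, 101.8, 249.3]
tcp_rot: [0.0, -0.391, 0.92, 0.0]
ft_force: [0.1, 0.5, -2.9]
opening: 0.628
gripper_force: 8.8
```

Force is now 8.8 N. I'll hold for about a second, then retighten and look.

```bash
python3 -m crank '[0.6285,0,0,0,0,0,0, 0.6285,0,0,0,0,0,0, 0.6285,0,0,0,0,0,0, 0.6285,0,0,0,0,0,0, 0.6285,0,0,0,0,0,0, 0.6285,0,0,0,0,0,0, 0.6285,0,0,0,0,0,0, 0.6285,0,0,0,0,0,0, 0.6285,0,0,0,0,0,0, 0.6285,0,0,0,0,0,0, 0.6285,0,0,0,0,0,0, 0.6285,0,0,0,0,0,0]'; python3 -m crank '[0.58,0,0,0,0,0,0, 0.58,0,0,0,0,0,0, 0.58,0,0,0,0,0,0, 0.58,0,0,0,0,0,0]'
python3 - <<'E'
from h import *
f=manip.grab_frame("wrist"); cv2.imwrite("pics/w4.png",f[:,:,::-1])
f=manip.grab_frame("scene"); cv2.imwrite("pics/s4.png",f[:,:,::-1])
f=manip.grab_frame("top"); cv2.imwrite("pics/t4.png",f[:,:,::-1])
a=cv2.imread("pics/w4.png")[180:400,180:480]; b=cv2.imread("pics/s4.png")[60:280,170:470]
cv2.imwrite("pics/c4.png",cv2.resize(np.vstack([a,b]),None,fx=1.36,fy=1.36))
E
```

```text
time_s: 9.25
ee_pos: [531.9, 101.7, 249.3]
tcp_rot: [0.0, -0.391, 0.92, 0.0]
ft_force: [-0.3, -0.6, -3.6]
opening: 0.632
gripper_force: 7.8
time_s: 9.58
ee_pos: [531.9, 101.7, 249.3]
tcp_rot: [-0.0, -0.391, 0.92, -0.0]
ft_force: [-0.1, 0.3, -1.7]
opening: 0.603
gripper_force: 62.8
```

View pics/c4.png

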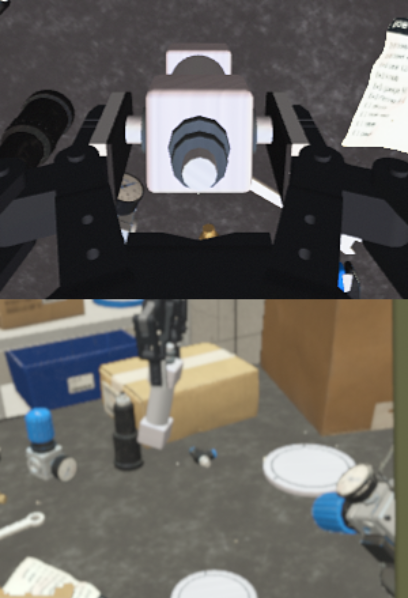

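The picture shows the cylinder hanging by its pins, with the rod tip at wrist pixel about (328,306) and pins at row about 276. It leans a little in the scene view, so I'll measure the tilt.

Run:
```python
from h import *
from scipy.optimize import least_squares
P=manip.camera_params("wrist"); e=manip.sense()["ee_pos"]; M=P["cam_to_world"]; R=M[:3,:3]; o=M[:3,3]
f=200/np.tan(np.radians(P["vertical_fov"])/2)
row=lambda p:(lambda c:f*c[1]/c[2]+P["cy"])(R.T@(p-o))
h=np.array([.697,.717,0]); z=np.array([0,0,1.])
g=cv2.cvtColor(cv2.imread("pics/w4.png"),cv2.COLOR_BGR2GRAY)
print("pin rows",np.nonzero(g[255:300,275:283].mean(1)>130)[0]+255, np.nonzero(g[255:300,371:378].mean(1)>130)[0]+255)
print("face col", np.nonzero(g[235:335,298:308].mean(1)>150)[0][[0,-1]]+235)
# t: tilt; cyl y axis = -z cos t + h sin t  (t=90 level); cyl z = z sin t + h cos t
for zp in(e[2]-2,e[2]):
    def pts(x):
        t,d=x; pin=np.array([e[0],e[1],zp])+d*h; y=-z*np.cos(t)+h*np.sin(t); c=z*np.sin(t)+h*np.cos(t)
        return row(pin),row(pin-14*y+18*c),row(pin-14*y-18*c),row(pin-36*y)
    F=np.nonzero(g[235:335,298:308].mean(1)>150)[0][[0,-1]]+235
    # rows: rear-side(+c) edge is the lower one
    r=least_squares(lambda x:np.array(pts(x))[[1,2,3]]-[F[1]+1,F[0],307],[0.2,0]); print(zp,np.degrees(r.x[0]),r.x[1],r.fun,pts(r.x)[0])
```

```text
pin rows [267 268 269 270 271 272 273 274 275 276 277 278 279 280 281 282 283 284
 285] [268 269 270 271 272 273 274 275 276 277 278 279 280 281 282 283 284 285]
face col [247 321]
247.28756675699006 11.954344855872346 -0.5813988472166016 [ 1.04407295 -1.60355483  0.62121101] 273.81015250680935
249.28756675699006 11.97433747446356 -1.9807073324770403 [ 1.60609017 -2.45352508  0.94443098] 273.5284075812155
```

The tilt is 12° short of plumb. I'll correct it by turning the tool about the pin axis while carrying the cylinder over the disc, with TCP target (547.5,-157).

```bash
python3 -m crank '[0.55,0.002,-0.02,0,-0.02,0.02,0, 0.55,0.004,-0.06,0,-0.06,0.06,0, 0.55,0.006,-0.11,0,-0.1,0.1,0, 0.55,0.01,-0.16,0,-0.14,0.14,0, 0.55,0.013,-0.21,0,-0.17,0.165,0, 0.55,0.016,-0.26,0,-0.191,0.186,0, 0.55,0.019,-0.31,0,-0.191,0.186,0, 0.55,0.022,-0.36,0,-0.191,0.186,0, 0.55,0.025,-0.41,0,-0.191,0.186,0, 0.55,0.028,-0.455,0,-0.191,0.186,0, 0.55,0.03,-0.49,0,-0.191,0.186,0, 0.55,0.031,-0.508,0,-0.191,0.186,0, 0.55,0.031,-0.517,0,-0.191,0.186,0, 0.55,0.031,-0.517,0,-0.191,0.186,0, 0.55,0.031,-0.517,0,-0.191,0.186,0, 0.55,0.031,-0.517,0,-0.191,0.186,0]'
python3 -m crank '[0.55,0,0,-0.04,0,0,0, 0.55,0,0,-0.09,0,0,0, 0.55,0,0,-0.14,0,0,0, 0.55,0,0,-0.18,0,0,0, 0.55,0,0,-0.21,0,0,0, 0.55,0,0,-0.225,0,0,0, 0.55,0,0,-0.225,0,0,0, 0.55,0,0,-0.225,0,0,0, 0.55,0,0,-0.225,0,0,0]'
python3 - <<'E'
from h import *
a=manip.grab_frame("scene")[60:280,250:550,::-1]; b=manip.grab_frame("wrist")[150:370,170:470,::-1]
cv2.imwrite("pics/c5.png",cv2.resize(np.vstack([a,b]),None,fx=1.36,fy=1.36))
E
```

```text
time_s: 11.07
ee_pos: [547.4, -155.9, 249.3]
tcp_rot: [-0.096, -0.389, 0.915, -0.04]
ft_force: [0.0, -0.7, -1.8]
opening: 0.601
gripper_force: 63.2
time_s: 11.82
ee_pos: [548.3, -156.6, 138.1]
tcp_rot: [-0.096, -0.389, 0.915, -0.041]
ft_force: [0.1, -0.0, -2.3]
opening: 0.602
gripper_force: 63.3
```

View pics/c5.png

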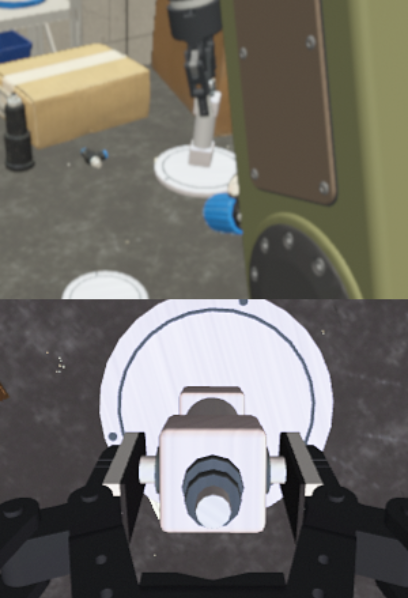

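The cylinder is plumb: its remaining lean in the scene view matches the perspective there. The wrist view shows it centred sideways over the ring. I'll lower it until it touches.

```bash
python3 -m crank '[0.55,0,0,-0.008,0,0,0, 0.55,0,0,-0.016,0,0,0, 0.55,0,0,-0.018,0,0,0, 0.55,0,0,-0.018,0,0,0]' | grep -E "ee_pos|ft_"; python3 -m crank '[0.55,0,0,-0.002,0,0,0, 0.55,0,0,-0.002,0,0,0, 0.55,0,0,-0.002,0,0,0]' | grep -E "ee_pos|ft_"; python3 -m crank '[0.55,0,0,-0.002,0,0,0, 0.55,0,0,-0.002,0,0,0, 0.55,0,0,-0.002,0,0,0]' | grep -E "ee_pos|ft_"
```

```text
ee_pos: [548.6, -156.8, 129.2]
ft_force: [0.4, 1.3, 7.9]
ee_pos: [548.9, -156.6, 129.1]
ft_force: [-0.4, 2.3, 13.4]
ee_pos: [549.3, -156.4, 129.0]
ft_force: [-1.5, 6.0, 18.4]
```

Contact comes at about 129 mm. I'll back off the push a little, ease the grip so the base settles flat, and check.

```bash
python3 -m crank '[0.55,0,0,0.003,0,0,0, 0.615,0,0,0.003,0,0,0, 0.622,0,0,0.003,0,0,0, 0.622,0,0,0.003,0,0,0, 0.625,0,0,0.003,0,0,0, 0.625,0,0,0.003,0,0,0, 0.628,0,0,0.002,0,0,0, 0.628,0,0,0,0,0,0, 0.628,0,0,-0.002,0,0,0, 0.628,0,0,-0.002,0,0,0, 0.628,0,0,-0.002,0,0,0]'
python3 - <<'E'
from h import *
a=manip.grab_frame("scene")[60:280,250:550,::-1]; b=manip.grab_frame("wrist")[150:370,170:470,::-1]
cv2.imwrite("pics/c6.png",cv2.resize(np.vstack([a,b]),None,fx=1.36,fy=1.36))
E
```

```text
time_s: 13.67
ee_pos: [549.4, -157.1, 127.0]
tcp_rot: [-0.094, -0.389, 0.916, -0.042]
ft_force: [0.0, 2.7, 12.0]
opening: 0.628
gripper_force: 9.8
```

View pics/c6.png

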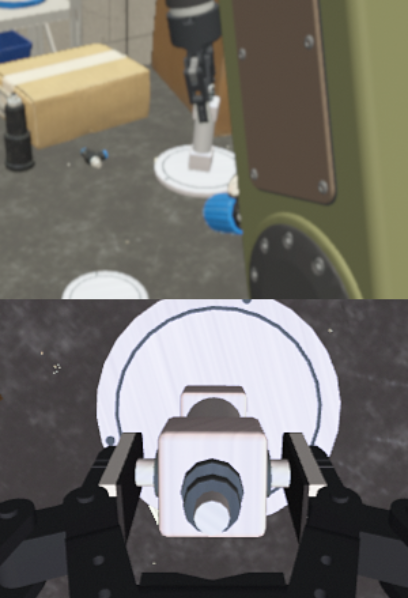

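It has settled flat at 127. Now I'll release and retreat along the tool axis.

```bash
python3 -m crank '[0.632,0,0,0.001,0,0,0, 0.64,0,0,0.001,0,0,0, 0.65,0,0,0.001,0,0,0, 0.68,0,0,0.001,0,0,0, 0.75,0,0,0.001,0,0,0, 0.9,0,0,0.001,0,0,0, 0.9,0,0,0.001,0,0,0, 0.9,0,0,0.001,0,0,0, 0.9,0.003,0.003,0.02,0,0,0, 0.9,0.006,0.006,0.04,0,0,0, 0.9,0.012,0.012,0.08,0,0,0, 0.9,0.02,0.02,0.13,0,0,0, 0.9,0.03,0.03,0.2,0,0,0, 0.9,0.04,0.04,0.27,0,0,0, 0.9,0.05,0.05,0.34,0,0,0, 0.9,0.05,0.05,0.34,0,0,0, 0.9,0.05,0.05,0.34,0,0,0]'
python3 - <<'E'
from h import *
a=manip.grab_frame("scene"); t=manip.grab_frame("top"); b=manip.grab_frame("wrist")
for n,i in(("s7",a),("t7",t),("w7",b)): cv2.imwrite(f"pics/{n}.png",i[:,:,::-1])
cv2.imwrite("pics/c7.png",np.vstack([t[60:260,200:520],b[100:400,160:480]])[:,:,::-1])
E
```

```text
time_s: 15.18
ee_pos: [574.3, -131.5, 298.5]
tcp_rot: [-0.094, -0.389, 0.916, -0.042]
ft_force: [-0.3, -0.1, -0.7]
opening: 0.902
gripper_force: 0.0
```

View pics/c7.png

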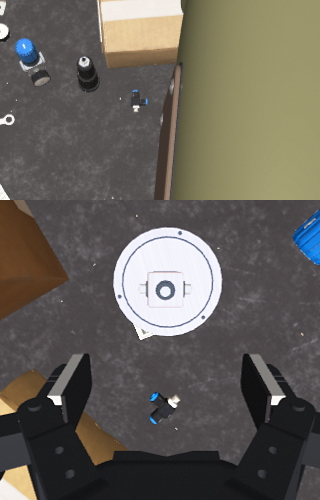

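The cylinder stands upright inside the ring, with its cap at crop (166,290) and the disc centre at (167,281). The gripper is clear, and the switch and regulator haven't moved.

```bash
python3 -c "
from workcell import manip
print(manip.finish_job())"
```

```text
the job is handed in; nothing more can be done
None
```

The cylinder was lifted level by its pins, swung to hang in the grip, and left standing upright inside the ring on the larger turntable; the switch and regulator did not move, and I handed the job in at about 15 s (no verdict was returned).

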